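# Run the culture board out over the mirror and hold it

## Task

We want to see the algae settled on the bottoms of the three culture bottles in the mirror, so do not lift or tip the bottles: nudge them along the clear board into a straight row, one centred in each printed square and squared up with it. Then take the board by its black grip bar and slide it outward until its red line lies over the outer edge of the white deck; it overbalances there, so do not let go: finish still holding the board flat on the deck at the mark, with the bottles standing in their squares. Leave the things around the stand where they are.

Things in the scene. Friction and masses are not known exactly. Their poses are not given: they have to be found in the camera images.
- stand: viewing stand, fixed: plywood base 425 x 236; white deck 250 x 224, top 90 above the table, from x = -250 to 0; beyond it a 45 degree mirror, highest part 78 above the table. Origin on the table under the middle of the deck's outer edge; x outward over the mirror (about to the robot's right), y across. Wooden rails 10 high, 8 wide on the deck, inner faces at y = -102.5 and 102.5 (mm)
- stand_edge (a point): the middle of the deck's outer edge, at the deck's top (90 above the table); axes as the stand's
- board: clear board 280 (x) x 200 (y) x 6, about 0.5 kg, loose on the deck between the rails (2.5 play each side); origin under its centre; x outward, y across, z up. It starts 30 to 60 over the deck's edge. At the red line it overhangs 160 and tips onto the mirror unless its grip bar is held (about 3 N down) (mm)
- board_mark (a point): middle of the red line across the board (along y), 160 mm from its outer end, 20 mm inward of its centre, on the underside; axes as the board's
- board_grip (a point): centre of the black grip bar fixed on top of the board near its inner end: 110 long (along y), 16 thick (along x), 30 tall, its top 36 above the board's underside; 115 mm inward of the board's centre; axes as the board's
- square0 (a point): centre of one of the three black squares (50 x 50) printed in a row across the board 40 from its outer end: the one 66 to the +y side of the middle; on the board's upper face; axes as the board's
- square1 (a point): centre of one of the three black squares (50 x 50) printed in a row across the board 40 from its outer end: the one in the middle; on the board's upper face; axes as the board's
- square2 (a point): centre of one of the three black squares (50 x 50) printed in a row across the board 40 from its outer end: the one 66 to the -y side of the middle; on the board's upper face; axes as the board's
- flask_green_mid (a point): square culture bottle with dark green liquid and a red screw cap, 42 x 42 wide, 89 tall, flat sides up to 48, cap 32 diameter from 70 up (mm), 50 g, loose on the board; this point is its centre, half-way up (44.5 above its underside); z up, x and y square to its flat sides
- flask_clear_mid (a point): square culture bottle with pale green liquid and a red screw cap, 42 x 42 wide, 89 tall, flat sides up to 48, cap 32 diameter from 70 up (mm), 50 g, loose on the board; this point is its centre, half-way up (44.5 above its underside); z up, x and y square to its flat sides
- flask_magenta_mid (a point): square culture bottle with magenta liquid and a red screw cap, 42 x 42 wide, 89 tall, flat sides up to 48, cap 32 diameter from 70 up (mm), 50 g, loose on the board; this point is its centre, half-way up (44.5 above its underside); z up, x and y square to its flat sides
- bench_timer: white bench timer, 64 x 64 x 21 (mm), a loose bystander on the table, to be left where it stands; origin at the centre of its underside
- marker: black and white marker pen, 135 long (mm), a loose bystander on the table, to be left where it stands; origin at the centre of its underside
- jar_black: sample jar with a black lid, 62 diameter, 66 tall (mm), a loose bystander on the table, to be left where it stands; origin at the centre of its underside
- petri: covered petri dish, 59 diameter, 15 tall (mm), a loose bystander on the table, to be left where it stands; origin at the centre of its underside
- slide_box: clear slide box, 29 x 77 x 21 (mm), a loose bystander on the table, to be left where it stands; origin at the centre of its underside
Things that resemble listed ones, but are neither listed nor needed, are in the scene too. What is shaped like the part that bears flask_green_mid but blue or turquoise is not meant.

How it is judged:
On the way, in this order (a step that is already met when the one before it is completed fails the run):
1. the three bottles stand in the three squares, squared up, with the board still in (horizontal distance between any of flask_green_mid, flask_clear_mid, flask_magenta_mid and square0 below 0.009 m and horizontal distance between any of flask_green_mid, flask_clear_mid, flask_magenta_mid and square1 below 0.009 m and horizontal distance between any of flask_green_mid, flask_clear_mid, flask_magenta_mid and square2 below 0.009 m and (angle between the x axis of flask_green_mid and the x axis of board_mark, either way round below 0.2 rad or angle between the x axis of flask_green_mid and the y axis of board_mark, either way round below 0.2 rad) and (angle between the x axis of flask_clear_mid and the x axis of board_mark, either way round below 0.2 rad or angle between the x axis of flask_clear_mid and the y axis of board_mark, either way round below 0.2 rad) and (angle between the x axis of flask_magenta_mid and the x axis of board_mark, either way round below 0.2 rad or angle between the x axis of flask_magenta_mid and the y axis of board_mark, either way round below 0.2 rad) and angle between each of flask_green_mid, flask_clear_mid, flask_magenta_mid's own z axis and vertical below 0.1 rad and z of flask_green_mid in the frame of board_mark between 0.045 and 0.056 m and z of flask_clear_mid in the frame of board_mark between 0.045 and 0.056 m and z of flask_magenta_mid in the frame of board_mark between 0.045 and 0.056 m and x of board_mark in the frame of stand_edge below -0.06 m), for 0.2 s.
2. the board's red line lies over the deck's edge, the board level and held by the robot (x of board_mark in the frame of stand_edge between -0.006 and 0.006 m and z of board_mark in the frame of stand_edge between -0.004 and 0.005 m and angle between board_mark's own z axis and vertical below 0.035 rad and contact force between the fingers and board above 0.8 N and contact force between board and stand above 0.3 N), for 0.2 s.
At the end, for the whole second after the job is handed in: One bottle upright in each square (any order, centre within 9 mm, square within 0.2 rad); red line within 6 mm of the deck's outer edge; board flat on the deck (level within 0.035 rad) and still held (over 0.8 N between fingers and board) (all of step 2 and horizontal distance between any of flask_green_mid, flask_clear_mid, flask_magenta_mid and square0 below 0.009 m and horizontal distance between any of flask_green_mid, flask_clear_mid, flask_magenta_mid and square1 below 0.009 m and horizontal distance between any of flask_green_mid, flask_clear_mid, flask_magenta_mid and square2 below 0.009 m and (angle between the x axis of flask_green_mid and the x axis of board_mark, either way round below 0.2 rad or angle between the x axis of flask_green_mid and the y axis of board_mark, either way round below 0.2 rad) and (angle between the x axis of flask_clear_mid and the x axis of board_mark, either way round below 0.2 rad or angle between the x axis of flask_clear_mid and the y axis of board_mark, either way round below 0.2 rad) and (angle between the x axis of flask_magenta_mid and the x axis of board_mark, either way round below 0.2 rad or angle between the x axis of flask_magenta_mid and the y axis of board_mark, either way round below 0.2 rad) and angle between each of flask_green_mid, flask_clear_mid, flask_magenta_mid's own z axis and vertical below 0.1 rad and z of flask_green_mid in the frame of board_mark between 0.045 and 0.056 m and z of flask_clear_mid in the frame of board_mark between 0.045 and 0.056 m and z of flask_magenta_mid in the frame of board_mark between 0.045 and 0.056 m); the arm keeps its last pose, push and grip.
It fails at once if a bottle was lifted (more than 12 mm) or tipped (more than 0.3 rad) (angle between any of flask_green_mid, flask_clear_mid, flask_magenta_mid's own z axis and vertical above 0.3 rad or height (world z) of any of flask_green_mid, flask_clear_mid, flask_magenta_mid above 0.1525 m).
It fails at once if the board tipped (more than 0.12 rad) (angle between board_mark's own z axis and vertical above 0.12 rad).
It fails at once if a bystander was moved by more than 25 mm (distance of any of bench_timer, marker, jar_black, petri, slide_box from where it was at the start of the episode above 0.025 m).
It also fails if it takes over 64 s, if anything falls off the work surface, if the arm or the gripper's body presses on something with over 40 N, if the wrist force passes 120 N, or if a joint passes its speed limit or range.

## Robot

A 6-joint arm with a two-finger parallel gripper is mounted at the origin on the work surface; the furniture and walls round the work are solid. World frame = base frame: x ahead of the robot, y to its left, z up, the work surface at z = 0. Lengths are in m, angles in rad, forces in N, time in s.
With the tool pointing down it reaches from about 0.35 to 1 m from the base axis. Payload 7.1 kg.
Tool frame: the origin (TCP) lies between the finger pads; the fingertips stand 22 mm ahead of it and the grasp point (between the pads) lies 3 mm ahead of it; z points along the fingers, y is the line along which they close (so a half turn about z gives the same grasp; the last joint's range is limited). The gripper opens to 85 mm and grips with 20 to 120 N. Pads are 22 mm wide; open, the fingers measure 114 mm over their backs; the gripper's body (76 mm by 85 mm) begins 54 mm behind the grasp point. The pads swing forward as they close: fully open they stand 13 mm farther back than shut.
Start: joints at [-1.146, 0.423, 1.63, -0, 1.089, -0.019], TCP at [0.268, -0.564, 0.253] pointing down, gripper open.
Joint ranges: [-3, 3], [-0.9, 2.11], [0.09, 2.58], [-1.31, 4.45], [0.11, 2.69], [-2.54, 2.54]. Speed limits (rad/s): [2.39, 2.39, 3.01, 3.14, 3.14, 3.14].

## Interface

Orientations are given as a rotation vector (axis times angle).
In Python, from rig import manip gives the robot as it stands. The module is installed in compiled form; this text tells all that it offers. Calls block until the motion is done:
- manip.move_to(position, orientation): joint-space move of the TCP to a pose.
- manip.servo_line(position, orientation=None, rate=0.15): straight line of the TCP; orientation=None keeps the orientation; rate is the mean speed in m/s.
- manip.set_joints(angles): joint-space move.
- manip.command_gripper(opening, f_grip=None): finger opening in m; f_grip is the grip in N (None keeps the last); returns when the fingers have stopped.
- manip.hold(seconds).
- manip.solve_ik(position, orientation): joint angles nearest the present ones, or None.
- manip.camera(name): name is "scene" or "side" or "wrist"; returns a dict with "image" (480x640x3 uint8, red, green, blue), "fx", "fy", "cx", "cy" (pixels), "k1" (the pictures are not rectified: a ray, as slopes to the right and down, at radius r is drawn at 1 + k1 r^2 times it, then the intrinsics apply), "cam_to_world" (4x4, takes a point from camera to world coordinates); the wrist camera has in their place "mount" (4x4, takes a point from camera to tool coordinates, whose origin is the TCP and whose axes are the flange's). Camera axes: x right, y down, z forward; pixel columns grow to the right and rows downward; lengths in m; the calibration is good to about 2 mm. A picture is of the moment at which its call begins: read the wrist's pose just before it. There is no depth.
A pose or a line that the arm cannot do raises manip.IKError and nothing moves.
- manip.sign_off(): hands the job in; it is judged then, once.
Readings, each from a call of its own:
- manip.get_time(): time.
- manip.get_joint_positions(): joint angles.
- manip.get_joint_vel(): joint speeds.
- manip.get_tau(): joint torques, N m.
- manip.get_position(): TCP position.
- manip.get_ee_rot(): TCP orientation.
- manip.get_contact_force(): force on the tool from outside, world axes, zero at the start.
- manip.get_torque(): the same for the moment, N m.
- manip.get_width(): finger opening in m.
- manip.get_grip_force(): force on a finger pad.
Only numpy, scipy, OpenCV 4.12 (cv2) and the standard library are available. Lean on these libraries where they do the work, as an engineer would, in place of code of your own. Each camera call takes 0.05 s, during which the arm holds its last target. There are 200 camera calls.

## Working session

There is one attempt and no reset: what is moved stays moved. The work goes in short steps, each a Python script; the robot and the scene stay as the last script left them, time stands still between calls to the robot, and variables do not carry over. Pictures are saved under pics/ and viewed, at most 10 in all, crops included, and the job is handed in when it is done.

```bash
mkdir -p pics; cat > h.py <<'E'
import numpy as np, cv2, pickle
from rig import manip as m
from scipy.spatial.transform import Rotation as R
def snap(name,f=None):
    p=np.array(m.get_position());r=np.array(m.get_ee_rot())
    c=dict(m.camera(name))
    if 'mount' in c:
        T=np.eye(4);T[:3,:3]=R.from_rotvec(r).as_matrix() if r.shape==(3,) else r;T[:3,3]=p
        c['cam_to_world']=T@np.array(c['mount'])
    if f:
        cv2.imwrite(f'pics/{f}.png',c['image'][:,:,::-1]);pickle.dump(c,open(f'pics/{f}.pkl','wb'))
    return c
def K(c):return np.array([[c['fx'],0,c['cx']],[0,c['fy'],c['cy']],[0,0,1.]])
def ray(c,uv):
    q=cv2.undistortPoints(np.array(uv,float).reshape(-1,1,2),K(c),np.array([c['k1'],0,0,0.])).reshape(-1,2)
    T=np.array(c['cam_to_world']);return T[:3,3],np.c_[q,np.ones(len(q))]@T[:3,:3].T
def plane(c,uv,z):
    o,d=ray(c,uv);return (o+d*((z-o[2])/d[:,2])[:,None])[:,:2]
def proj(c,P):
    P=np.array(P,float).reshape(-1,3);T=np.linalg.inv(np.array(c['cam_to_world']))
    Q=P@T[:3,:3].T+T[:3,3]
    return cv2.projectPoints(Q,np.zeros(3),np.zeros(3),K(c),np.array([c['k1'],0,0,0.]))[0].reshape(-1,2)
E
python3 - <<'E'
from h import *
for n in('scene','side','wrist'):
    c=snap(n,n+'0');print(n,c['fx'],c['k1'],np.round(c['cam_to_world'],3).tolist())
print(c['mount'],m.get_ee_rot(),m.get_time(),m.get_width())
E
```

```text
scene 462.5412118364343 -0.08258639046956318 [[-0.903, -0.292, 0.316, 0.168], [-0.43, 0.601, -0.673, 0.802], [0.007, -0.744, -0.669, 0.89], [0.0, 0.0, 0.0, 1.0]]
side 507.83218771274676 -0.016702859229487443 [[0.857, -0.17, 0.486, -0.176], [-0.515, -0.328, 0.792, -1.125], [0.024, -0.929, -0.368, 0.634], [0.0, 0.0, 0.0, 1.0]]
wrist 429.92116713746515 -0.03329412862594247 [[0.429, -0.87, -0.241, 0.328], [-0.903, -0.414, -0.114, -0.536], [-0.001, 0.267, -0.964, 0.374], [0.0, 0.0, 0.0, 1.0]]
[[-5.46342010e-05 -9.63762564e-01 -2.66761537e-01  6.64221177e-02]
 [ 9.99999827e-01 -2.08998502e-04  5.50269510e-04 -7.27499370e-05]
 [-5.86081915e-04 -2.66761461e-01  9.63762408e-01 -1.21189547e-01]
 [ 0.00000000e+00  0.00000000e+00  0.00000000e+00  1.00000000e+00]] [-3.06337168e+00 -6.91213473e-01  4.33979122e-04] 0.15 0.0850597261189274
```

View pics/scene0.png

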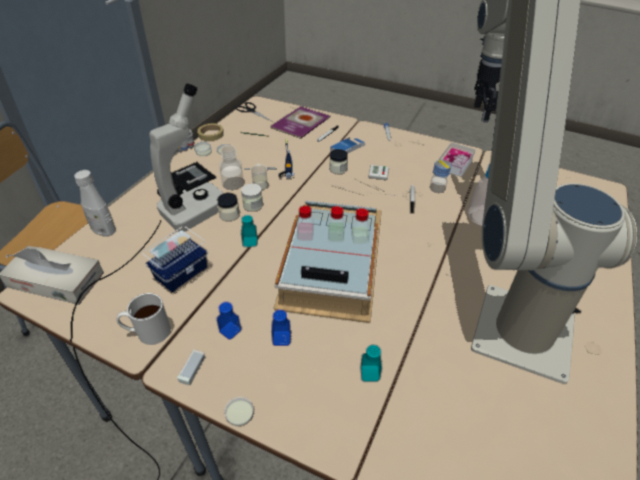

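View pics/side0.png

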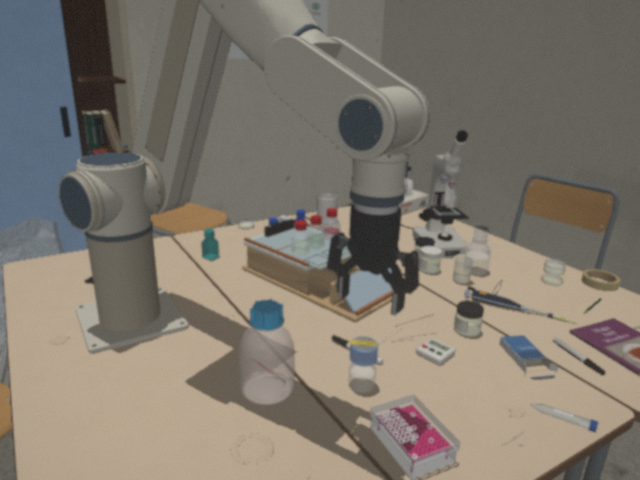

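The scene view shows the red caps at about (305,213), (337,213) and (362,216), the grip bar at (325,275) and the red line at about (335,250). Blue and turquoise bottles and the bystanders stand clear of these. In the side view the gripper hangs in front of the stand. Next I locate the bar roughly and put the wrist camera over the board.

```bash
python3 - <<'E'
from h import *
c=pickle.load(open('pics/scene0.pkl','rb'))
hsv=cv2.cvtColor(c['image'],cv2.COLOR_RGB2HSV)
print('bar',plane(c,[(303,270),(348,278),(325,271)],0.126))
caps=plane(c,[(305,211),(337,211),(363,214)],0.185);print('caps',caps)
bar=plane(c,[(325,271)],0.126)[0]
d=caps[1]-bar;yaw=np.arctan2(d[1],d[0]);print('yaw',yaw)
print('deck corners',plane(c,[(306,206),(380,210),(374,292),(281,284)],0.1))
# camera: cam-x(image right)=tool y ; choose tool y along outward direction
ctr=bar+0.115*d/np.linalg.norm(d)
for s in(1,-1):
  for dx in (0.,):
    ty=s*np.array([np.cos(yaw),np.sin(yaw),0]);tz=np.array([0,0,-1.]);tx=np.cross(ty,tz)
    Rm=np.c_[tx,ty,tz]
    p=np.r_[ctr-tx[:2]*0.066+0*tx[:2],0.36]; p[:2]+=tx[:2]*0.08
    q=m.solve_ik(p.tolist(),R.from_matrix(Rm).as_rotvec().tolist());print(s,p,tx,q)
E
```

```text
bar [[0.50844237 0.15449252]
 [0.40638336 0.1326342 ]
 [0.4619554  0.13545523]]
caps [[ 0.56684344  0.02639037]
 [ 0.49713537 -0.00755212]
 [ 0.43619837 -0.0245205 ]]
yaw -1.32958483523417
deck corners [[ 0.62217125 -0.08781905]
 [ 0.43290566 -0.16066185]
 [ 0.34496099  0.12397334]
 [ 0.54532942  0.19396671]]
1 [0.5030212  0.02712887 0.36      ] [0.97104929 0.23887922 0.        ] [0.03025474 0.1261247  1.77831992 0.         1.23714803 1.35983958]
-1 [0.47583182 0.02044025 0.36      ] [-0.97104929 -0.23887922 -0.        ] [ 0.0179421   0.07963488  1.83103174  0.          1.23092603 -1.79406572]
```

```bash
cat >> h.py <<'E'
def rot(yaw):  # tool down, tool y along heading yaw
    ty=np.array([np.cos(yaw),np.sin(yaw),0]);tz=np.array([0,0,-1.])
    return R.from_matrix(np.c_[np.cross(ty,tz),ty,tz]).as_rotvec()
def go(xy,z,yaw,rate=None):
    p=np.r_[xy,z]
    m.move_to(p.tolist(),rot(yaw).tolist()) if rate is None else m.servo_line(p.tolist(),rot(yaw).tolist(),rate=rate)
E
python3 - <<'E'
from h import *
go([0.516,0.030],0.37,-1.34); snap('wrist','w1');print(m.get_time())
E
```

```text
2.5333
```

View pics/w1.png

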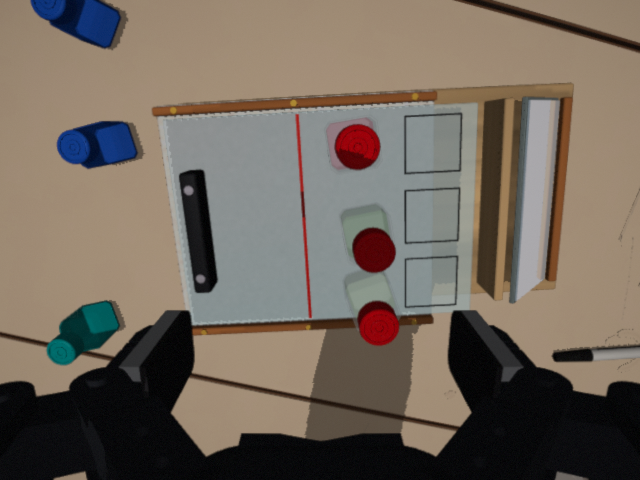

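The wrist view shows the squares at about (433,143), (432,215) and (431,281), and the red line from (298,115) to (310,317). The bar runs from (192,172) to (205,290). Magenta sits near (352,143), clear and green near (365,225) and (370,300), all inward of their squares. Next I fit the squares and enlarge the bottles.

```bash
python3 - <<'E'
from h import *
c=pickle.load(open('pics/w1.pkl','rb'));im=c['image'];g=cv2.cvtColor(im,cv2.COLOR_RGB2GRAY)
crop=im[105:355,315:415];cv2.imwrite('pics/crop1.png',cv2.resize(cv2.rotate(crop,cv2.ROTATE_90_COUNTERCLOCKWISE),None,fx=3.2,fy=3.2,interpolation=cv2.INTER_CUBIC)[:,:,::-1])
b=(g<75).astype(np.uint8);b[:, :398]=0;b[:,470:]=0
cn,_=cv2.findContours(b,cv2.RETR_LIST,cv2.CHAIN_APPROX_NONE)
sq=[]
for k in cn:
    if cv2.contourArea(k)>1500:
        w=plane(c,k.reshape(-1,2),0.096);r=cv2.minAreaRect((w*1000).astype(np.float32));print('sq',np.round(r[0],1),np.round(r[1],1),round(r[2],2))
hsv=cv2.cvtColor(im,cv2.COLOR_RGB2HSV)
red=((hsv[...,0]<8)|(hsv[...,0]>172))&(hsv[...,1]>150)&(hsv[...,2]>60)
n,l,s,ce=cv2.connectedComponentsWithStats(red.astype(np.uint8))
for i in range(1,n):
    if s[i,4]>150:
        ys,xs=np.where(l==i);uv=np.c_[xs,ys]
        if s[i,2]<25:
            w=plane(c,uv,0.090);d,_=0,0;v=cv2.fitLine(w.astype(np.float32),cv2.DIST_L2,0,.01,.01).ravel();print('line',w.mean(0),v[:2],'yaw of line',np.degrees(np.arctan2(v[1],v[0])))
        else: print('cap',s[i],ce[i],plane(c,[ce[i]],0.176))
k=(g<60).astype(np.uint8);k[:,:175]=0;k[:,225:]=0;k[:165]=0;k[300:]=0
ys,xs=np.where(k>0);w=plane(c,np.c_[xs,ys],0.126);print('bar',cv2.minAreaRect((w*1000).astype(np.float32)))
E
```

```text
sq [ 274.8 -157.5] [92.9 81.4] 16.2
sq [ 384.2 -148.9] [114.6  22. ] 18.8
line [0.49594431 0.0411243 ] [0.96021444 0.27926373] yaw of line 16.216265
cap [ 335  125   45   44 1560] [357.18461538 146.28205128] [[0.57262137 0.01536175]]
cap [ 354  232   41   40 1283] [374.13561964 251.65393609] [[ 0.49930766 -0.01690889]]
cap [ 358  302   41   44 1256] [377.96576433 325.55095541] [[ 0.44015302 -0.03609159]]
bar ((467.637939453125, 127.37358093261719), (110.217529296875, 21.59260368347168), 16.14867401123047)
```

View pics/crop1.png

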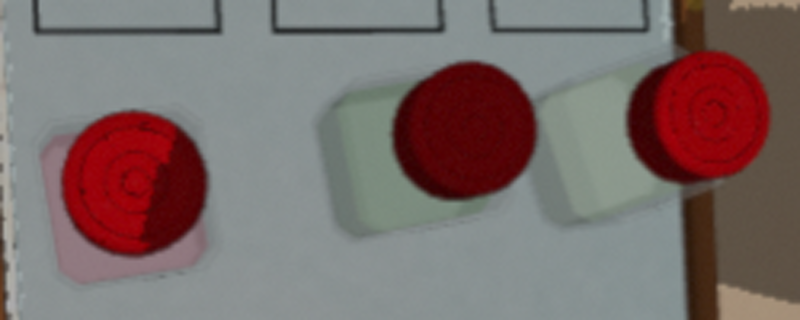

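The crop shows the three bottles turned about 12° relative to the squares, with the cap ring centres at crop (135,183) and (712,113). The pads will square them up. Now I fix the square centres and the cap positions.

```bash
cat >> h.py <<'E'
def squares(c,zb=0.096):
    g=cv2.cvtColor(c['image'],cv2.COLOR_RGB2GRAY)
    b=cv2.adaptiveThreshold(g,255,cv2.ADAPTIVE_THRESH_MEAN_C,cv2.THRESH_BINARY_INV,15,12)
    cn,_=cv2.findContours(b,cv2.RETR_LIST,cv2.CHAIN_APPROX_NONE);out=[]
    for k in cn:
        if cv2.contourArea(k)>800:
            r=cv2.minAreaRect((plane(c,k.reshape(-1,2),zb)*1000).astype(np.float32))
            if 44<min(r[1]) and max(r[1])<56: out.append((r[0],r[1],r[2]))
    return out
E
python3 - <<'E'
from h import *
c=pickle.load(open('pics/w1.pkl','rb'))
for r in squares(c): print(np.round(np.r_[r[0],r[1],r[2]],1))
print('hand',plane(c,[(433,143),(432,215),(431,281)],0.096))
caps=plane(c,[(357.8,147.2),(375,252.8),(379.7,327.5)],0.185);print('caps',caps)
s=pickle.load(open('pics/scene0.pkl','rb'))
print('caps as seen in scene',proj(s,np.c_[caps,[.185]*3]))
u=np.array([np.cos(np.radians(-73.8)),np.sin(np.radians(-73.8))]);v=np.array([-u[1],u[0]])
for p in caps: print('rel to c',(p-[.5,.0205])@u,(p-[.5,.0205])@v)
print('rail ends/deck edge',[(np.array(p)-[.5,.0205])@u for p in plane(c,[(436,96),(434,320)],0.1)])
E
```

```text
[461.6 -94.7  49.5  48.8  16.3]
[461.8 -94.5  52.5  52.5  16.3]
[525.1 -76.1  49.3  48.7  16.3]
[525.1 -76.1  53.   52.3  16.2]
[588.5 -57.4  49.9  49.2  16.4]
[588.5 -57.6  52.6  52.2  16.5]
hand [[ 0.58905575 -0.05768329]
 [ 0.52562512 -0.07612509]
 [ 0.46234049 -0.0946274 ]]
caps [[ 0.57234726  0.01561962]
 [ 0.50092496 -0.01601339]
 [ 0.44286323 -0.03555591]]
caps as seen in scene [[304.96423295 207.88156393]
 [336.97056545 208.60792738]
 [362.09084419 210.64582902]]
rel to c 0.02487083983012673 0.06811303487953174
rel to c 0.03532163268120266 -0.009298682080808824
rel to c 0.037889486338653036 -0.07050717706251032
rail ends/deck edge [np.float64(0.10104202706440828), np.float64(0.10277317356729325)]
```

```bash
cat >> h.py <<'E'
U=np.radians(-73.7);u=np.array([np.cos(U),np.sin(U)]);v=np.array([-u[1],u[0]])
SQ={0:np.array([.5886,-.0576]),1:np.array([.5252,-.0761]),2:np.array([.4618,-.0946])}
ZG=0.139
def nudge(a,b,dyaw=0.19):
    go(a,0.225,U+dyaw); go(a,ZG,U+dyaw,0.1)
    m.command_gripper(0.03,20); w=m.get_width()
    go(b,ZG,U,0.06); print('w',w,m.get_width(),'F',np.round(m.get_contact_force(),1))
    m.command_gripper(0.07); go(b,0.225,U,0.12); print('t',m.get_time())
E
python3 - <<'E'
from h import *
nudge([.5723,.0156],SQ[0])
go(SQ[1]-u*0.06+v*0.0,0.3,U); snap('wrist','w2');snap('scene','s2');print(m.get_time())
E
```

```text
w 0.04271029060567761 0.04262016601974128 F [0.3 1.1 4.6]
t 7.3333
7.975
```

View pics/w2.png

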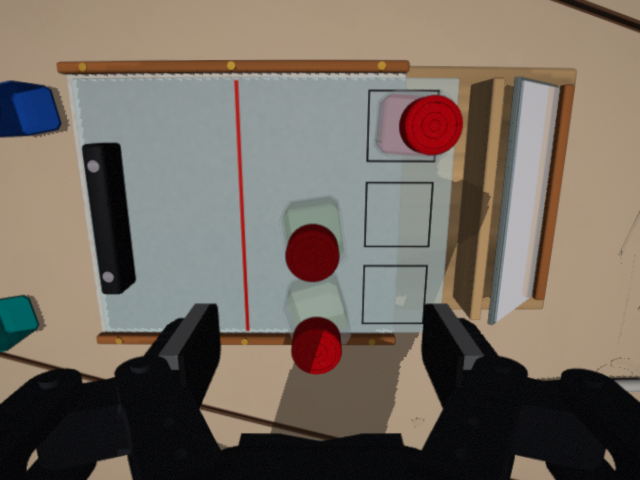

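Magenta now stands in its square, body near (406,125) against a square centre of (403,125), and the board has not moved. Next come the other two.

```bash
python3 - <<'E'
from h import *
c=pickle.load(open('pics/w2.pkl','rb'))
for r in squares(c): print(np.round(np.r_[r[0],r[1],r[2]],1))
print(plane(c,[(434,125),(312,253),(317,345)],0.185))
nudge([.5005,-.0160],SQ[1]); nudge([.4425,-.0355],SQ[2])
go(SQ[1]+v*0.05-u*0.01,0.3,U); c=snap('wrist','w3');snap('scene','s3');print(m.get_time())
cv2.imwrite('pics/w3c.png',cv2.resize(c['image'][40:400,180:560],None,fx=1.6,fy=1.6)[:,:,::-1])
E
```

```text
[461.4 -94.6  49.8  50.2  16.3]
[525.3 -75.8  48.7  49.7  16.3]
[525.2 -75.8  51.9  52.4  16.3]
[588.6 -57.4  49.   49.8  16.5]
[[ 0.58946569 -0.05775915]
 [ 0.50301628 -0.01511726]
 [ 0.44754272 -0.03421042]]
w 0.04216339456897307 0.0419766196555087 F [-1.5  2.9  6.9]
t 12.2167
w 0.04316342451420135 0.0435206209404802 F [-0.4  3.   7.5]
t 16.4583
17.1667
```

View pics/w3c.png

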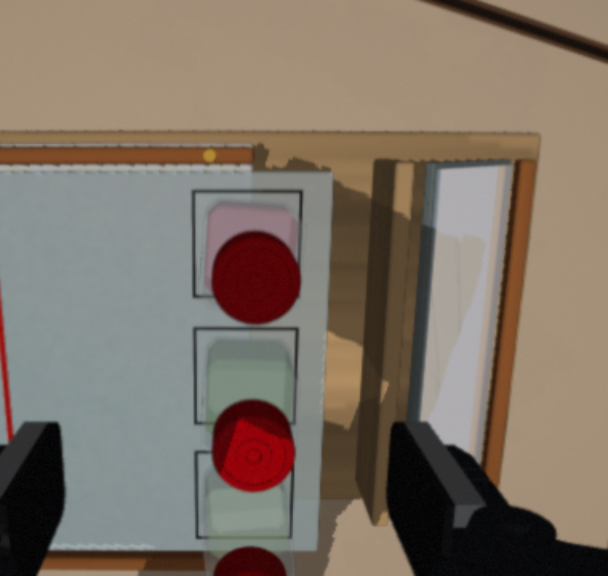

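The crop shows all three bottles squared up in their squares. Cap centres are near crop (256,277) and (254,457), and the third is partly hidden at about (250,575). Now I check them numerically in the wrist and scene views.

```bash
python3 - <<'E'
from h import *
c=pickle.load(open('pics/w3.pkl','rb'))
S=[np.array(r[0])/1000 for r in squares(c)];print('sq',np.round(S,4).tolist())
for i,p in zip((0,1),plane(c,[(340,213.1),(338.8,325.6)],0.185)): d=p-SQ[i];print('wrist',i,np.round([d@u*1e3,d@v*1e3],1))
s=pickle.load(open('pics/s3.pkl','rb'));hsv=cv2.cvtColor(s['image'],cv2.COLOR_RGB2HSV)
red=(((hsv[...,0]<8)|(hsv[...,0]>172))&(hsv[...,1]>120)&(hsv[...,2]>50)).astype(np.uint8)
n,l,st,ce=cv2.connectedComponentsWithStats(red)
for i in range(1,n):
    if st[i,4]>60:
        p=plane(s,[ce[i]],0.176)[0];j=min(SQ,key=lambda k:np.linalg.norm(SQ[k]-p));d=p-SQ[j];print('scene',j,st[i],np.round([d@u*1e3,d@v*1e3],1))
E
```

```text
sq []
wrist 0 [0.4 2. ]
wrist 1 [ 0.6 -0.5]
scene 0 [307 188  11  12 103] [-2.8  0.8]
scene 1 [332 190  12  12 116] [-1.4  0.8]
scene 2 [358 194  11  11 108] [-3.2  0.6]
```

All three bottles are within 4 mm. Before gripping the bar I measure the deck edge and the red line.

```bash
python3 - <<'E'
from h import *
for f,rows,ends,bnd in(('w1',(179,248,311),[(436,96),(434,320)],(400,470)),('w2',(171,255),[(409,67),(395,342)],(362,460))):
    c=pickle.load(open(f'pics/{f}.pkl','rb'));g=cv2.GaussianBlur(c['image'],(3,5),0).astype(int)
    for r in rows:
        s=g[r,bnd[0]:bnd[1]].sum(1)/3;d=s[3:]-s[:-3]; k=np.argsort(-abs(d))[:4]
        print(f,r,[(int(bnd[0]+i+1.5),int(d[i]),round(float((plane(c,[(bnd[0]+i+1.5,r)],.09)[0]-SQ[1])@u*1e3),1)) for i in k])
    e=plane(c,ends,.1);print('rail ends',(e-SQ[1])@u*1e3,(e-SQ[1])@v*1e3)
    hsv=cv2.cvtColor(c['image'],cv2.COLOR_RGB2HSV)
    red=(((hsv[...,0]<8)|(hsv[...,0]>172))&(hsv[...,1]>150)&(hsv[...,2]>60)).astype(np.uint8)
    n,l,st,ce=cv2.connectedComponentsWithStats(red)
    for i in range(1,n):
        if st[i,4]>150 and st[i,2]<25:
            ys,xs=np.where(l==i);w=plane(c,np.c_[xs,ys],.09);print('line u',np.median((w-SQ[1])@u)*1e3)
    # rails: brown-orange
    br=((hsv[...,0]<16)&(hsv[...,1]>120)&(hsv[...,2]>60)&(hsv[...,2]<170)&(red==0)).astype(np.uint8)
    n,l,st,ce=cv2.connectedComponentsWithStats(br)
    for i in range(1,n):
        if st[i,2]>150 and st[i,3]<60:
            ys,xs=np.where(l==i);w=plane(c,np.c_[xs,ys],.1);q=cv2.fitLine(w.astype(np.float32),cv2.DIST_HUBER,0,.01,.01).ravel()
            print('rail',st[i],'yaw',np.degrees(np.arctan2(q[1],q[0]))%180-180,'u range',np.percentile((w-SQ[1])@u*1e3,[0.5,99.5]),'v',np.median((w-SQ[1])@v)*1e3)
E
```

```text
w1 179 [(459, 16, 27.0), (458, 14, 26.0), (460, 11, 27.9), (457, 7, 25.1)]
w1 248 [(456, 13, 26.1), (457, 11, 27.1), (455, 9, 25.1), (431, -8, 1.6)]
w1 311 [(452, -90, 24.1), (453, -74, 25.1), (451, -71, 23.1), (454, -38, 26.2)]
rail ends [1.43293513 2.79395549] [ 106.48528834 -105.58266448]
line u -120.73248713207602
rail [485   0 155  46 260] yaw -90.057846 u range [ 42.59161239 176.15068834] v 162.9681273878342
rail [ 192  322  163   13 1048] yaw -74.09876 u range [-239.22194063  -77.98890012] v -104.80552436050547
w2 171 [(451, -24, 40.5), (450, -19, 39.8), (452, -18, 41.3), (437, 17, 29.8)]
w2 255 [(445, -63, 41.1), (444, -54, 40.3), (455, -48, 49.2), (456, -47, 50.0)]
rail ends [2.10131971 1.99904784] [ 106.28865472 -106.62336413]
line u -121.57141321623325
rail [  57   60  176   14 1901] yaw -73.73792 u range [-245.63747954 -124.5602201 ] v 107.1060646920816
rail [ 232   60  178   13 1970] yaw -73.802536 u range [-119.7813696     1.37194023] v 106.82549174813423
```

The deck edge lies 2 mm beyond the square row and the rail length checks out at 249 mm, so the board overhangs about 38 mm. That makes the slide about 122 mm. The rail heading is -73.8°. I grip the bar, slide 118 mm, then look.

```bash
python3 - <<'E'
from h import *
B=SQ[1]-0.215*u
go(B,0.22,U); go(B,0.122,U,0.08); print('Fdown',np.round(m.get_contact_force(),1))
m.command_gripper(0.008,50); print('w',m.get_width(),m.get_grip_force(),np.round(m.get_contact_force(),1))
h=np.radians(-73.77);hu=np.array([np.cos(h),np.sin(h)])
go(B+0.118*hu,0.122,U,0.04); m.hold(0.3)
print('F',np.round(m.get_contact_force(),1),m.get_width(),m.get_position(),m.get_time())
c=snap('wrist','w4');s=snap('scene','s4')
a=cv2.resize(s['image'][170:330,255:415],(600,600),interpolation=cv2.INTER_CUBIC)
cv2.imwrite('pics/s4c.png',a[:,:,::-1])
E
```

```text
Fdown [-0.7  0.  -0.4]
w 0.015159339528735874 49.734551310539246 [-2.6  1.3  5.3]
F [-1.5  7.1  6.5] 0.015566840000435166 [0.49778345 0.0178216  0.12233313] 23.375
```

View pics/w4.png

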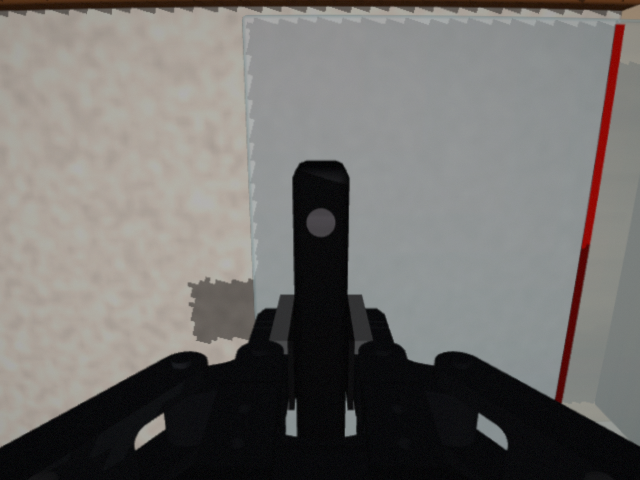

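View pics/s4c.png

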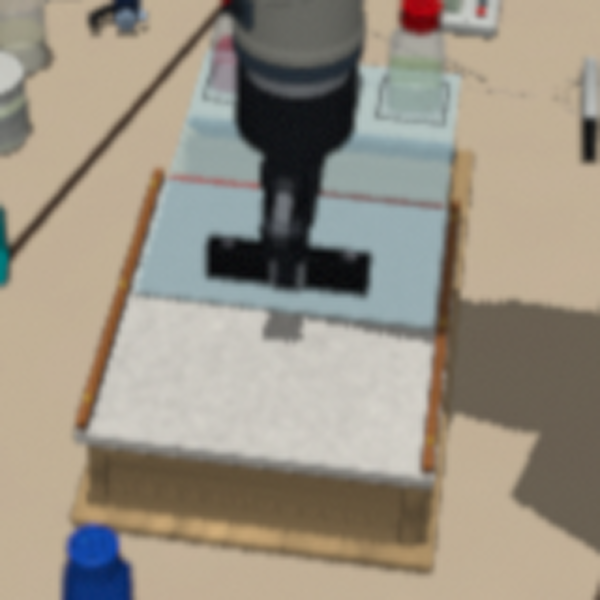

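The wrist view shows the bar held square, with the red line from (619,25) to (560,400) and the rail end near (622,12). The scene crop shows the red line from (170,178) to (440,206), close to the deck edge, with the bottles upright. Now I measure the gap between line and edge.

```bash
python3 - <<'E'
from h import *
c=pickle.load(open('pics/w4.pkl','rb'));g=c['image'].astype(int)
P=np.array(m.get_position())[:2]
for r in(100,180,260,330,380):
    row=g[r];red=np.where((row[:,0]-row[:,1]>60)&(np.arange(640)>500))[0]
    e=red.max();print(r,'red',red.min(),e,'u',np.round((plane(c,[(red.min(),r),(e,r)],.09)-P)@u*1e3,1),[f'{row[k].sum()//3}@{(plane(c,[(k,r)],.09)[0]-P)@u*1e3:.1f}' for k in range(e+1,min(e+45,640),4)])
# rail end by absolute prediction
s=pickle.load(open('pics/s4.pkl','rb'))
l=plane(s,[(255+x*160/600,170+y*160/600) for x,y in((170,178),(440,206))],.09);print('scene line u rel SQ1',(l-SQ[1])@u*1e3)
re=plane(s,[(255+x*160/600,170+y*160/600) for x,y in((158,170),(458,203))],.1);print('scene rail ends',(re-SQ[1])@u*1e3)
E
```

```text
100 red 605 613 u [ 98.3 101.1] ['121@101.5', '128@102.9', '126@104.3', '126@105.8', '127@107.2', '127@108.6', '127@110.1']
180 red 592 600 u [ 98.1 101. ] ['118@101.4', '132@102.9', '132@104.4', '132@105.9', '131@107.4', '130@108.9', '130@110.4', '129@111.9', '130@113.4', '130@114.9']
260 red 580 585 u [ 98.5 100.4] ['48@100.8', '136@102.4', '135@103.9', '134@105.5', '134@107.1', '135@108.6', '133@110.2', '134@111.8', '134@113.3', '132@114.9', '123@116.5']
330 red 568 573 u [ 98.5 100.5] ['58@100.9', '132@102.5', '132@104.2', '132@105.8', '132@107.4', '131@109.1', '131@110.7', '131@112.4', '130@114.0', '123@115.7', '123@117.3']
380 red 559 564 u [ 98.4 100.5] ['64@100.9', '128@102.6', '129@104.3', '128@106.0', '127@107.7', '128@109.4', '126@111.1', '126@112.8', '127@114.5', '121@116.2', '120@118.0']
scene line u rel SQ1 [-0.75475052  0.89781721]
scene rail ends [-5.17644311 -5.53098571]
```

```bash
python3 - <<'E'
from h import *
h=np.radians(-73.77);hu=np.array([np.cos(h),np.sin(h)])
B=SQ[1]-0.215*u
go(B+0.1228*hu,0.122,U,0.02); m.hold(0.3)
P=np.array(m.get_position());print((P[:2]-B)@u,P[2],np.round(m.get_contact_force(),1))
c=snap('wrist','w5');g=c['image'].astype(int);s=snap('side','sd5')
for r in(100,180,260,330):
    row=g[r];red=np.where((row[:,0]-row[:,1]>60)&(np.arange(640)>500))[0];a=red.min()
    print(r,'red',a,red.max(),np.round((plane(c,[(a,r),(red.max(),r)],.09)-P[:2])@u*1e3,1),[f'{row[k]}@{(plane(c,[(k,r)],.09)[0]-P[:2])@u*1e3:.1f}' for k in list(range(a-21,a,2))])
cv2.imwrite('pics/s5c.png',cv2.resize(s['image'][190:330,225:415],(800,590),interpolation=cv2.INTER_CUBIC)[:,:,::-1])
E
```

```text
0.122197187512512 0.1223498157935486 [-1.8  4.9  5.8]
100 red 605 612 [ 98.3 100.8] ['[138 142 143]@90.9', '[139 144 144]@91.6', '[137 142 142]@92.3', '[137 142 142]@93.0', '[136 141 141]@93.7', '[131 135 134]@94.4', '[129 131 127]@95.1', '[129 130 125]@95.8', '[129 131 127]@96.5', '[128 129 126]@97.3', '[107  63  62]@98.0']
180 red 592 600 [ 98.1 101.1] ['[140 145 146]@90.3', '[140 145 145]@91.1', '[139 144 144]@91.8', '[140 145 146]@92.5', '[140 146 146]@93.3', '[139 143 144]@94.0', '[134 137 132]@94.8', '[135 136 131]@95.5', '[134 136 130]@96.2', '[133 135 129]@97.0', '[115 100  97]@97.7']
260 red 580 585 [ 98.5 100.4] ['[144 148 149]@90.4', '[142 147 148]@91.1', '[141 146 147]@91.9', '[141 147 148]@92.7', '[140 145 147]@93.4', '[137 142 142]@94.2', '[137 138 133]@95.0', '[138 139 134]@95.8', '[138 138 133]@96.6', '[136 135 131]@97.3', '[80 44 43]@98.1']
330 red 568 573 [ 98.5 100.5] ['[139 145 146]@90.0', '[140 146 147]@90.8', '[139 145 146]@91.6', '[141 147 147]@92.4', '[138 145 146]@93.2', '[135 143 142]@94.0', '[134 136 134]@94.8', '[134 137 132]@95.6', '[134 137 132]@96.4', '[132 134 129]@97.3', '[78 43 42]@98.1']
```

View pics/s5c.png

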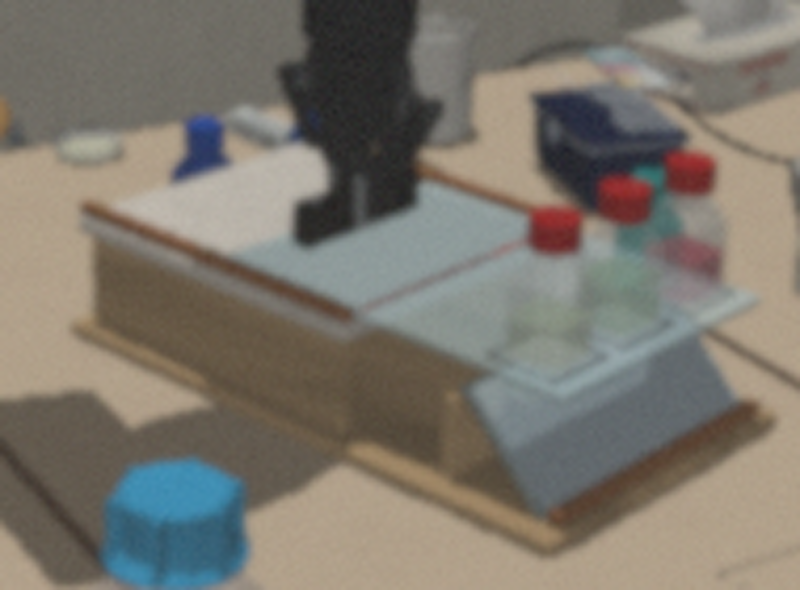

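The wrist view now puts the deck edge 94.4 mm ahead of the tool, where it was predicted, and the mark sits 95 mm ahead of the grip. The side view shows the board level and the red line at the rail end near (360,310), with the three bottles standing in their squares. I trim back 1 mm, check the caps and hand in.

```bash
python3 - <<'E'
from h import *
h=np.radians(-73.77);hu=np.array([np.cos(h),np.sin(h)])
B=SQ[1]-0.215*u
go(B+0.1212*hu,0.1218,U,0.02); m.hold(0.4)
P=np.array(m.get_position());d=(P[:2]-B)@u;print(d,P[2],np.round(m.get_contact_force(),1),m.get_grip_force())
s=snap('side');hsv=cv2.cvtColor(s['image'],cv2.COLOR_RGB2HSV)
red=(((hsv[...,0]<8)|(hsv[...,0]>172))&(hsv[...,1]>130)&(hsv[...,2]>50)).astype(np.uint8)
n,l,st,ce=cv2.connectedComponentsWithStats(red)
ok=0
for i in range(1,n):
    if st[i,4]>40:
        p=plane(s,[ce[i]],0.176)[0]-d*u;j=min(SQ,key=lambda k:np.linalg.norm(SQ[k]-p));e=p-SQ[j]
        if np.linalg.norm(e)<.03: print(j,np.round([e@u*1e3,e@v*1e3],1))
print(m.get_time())
E
```

```text
0.1216475819256675 0.12234343956156547 [-1.6 -1.5  7.2] 50.034998059272766
0 [-0.6  3.6]
1 [-1.9  3.9]
2 [0.9 2.2]
24.9667
```

```bash
python3 -c "
from rig import manip as m
print(m.sign_off())"
```

```text
the job is handed in; nothing more can be done
None
```

I handed the job in at about 25 s of the 64 s: by my last measurements the bottles stand within about 5 mm of their square centres, and the red line is under 1 mm from the deck edge if the bar sits where specified (the camera alone allows up to about 5 mm), with the board flat and still gripped; no judging result was returned.

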